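Pin the crumb dispenser's handle and hold its shutter open at the mark

TASK

The crumb dispenser has just been washed: take the loose red-headed pin from its blue stand and push it all the way down through the holes of the black fork and the steel shutter tongue, so that the handle is joined to the shutter. Then pull the yellow handle out against the spring until the red pointer is level with the green mark, and keep holding it there: finish with the handle still in the gripper and the shutter held at the mark. Leave everything else on the counter where it is.

Things in the scene. Friction and masses are not known exactly. Their poses are not given: they have to be found in the camera images.
- dispenser: Crumb dispenser, fixed, clear hopper with red lid, 245 mm tall. Origin on the counter; -x is the pull direction of shutter and handle. In its frame: frame and hopper at x -40 to 120, y +-90 mm; track plate 80 mm wide, 12 mm high, out to x = -340; white scale rail at x -145 to -40, y 18 to 48 mm, 58 mm high. When shut, the pin holes lie at x = -160, y = 0.
- handle: Handle slide. Origin: mouth of the pin hole, on the top face of its black fork, 67 mm above the counter; axes as the dispenser's. Fork: two 8 mm plates, 45 x 30 mm, tops at z 0 and -18 mm; the shutter's steel tongue lies between. Three vertical 13 mm holes, in line at the start. Unpinned it slides alone (1.5 N friction, 0 to 85 mm); pinned, it slips 3 to 6 mm before the shutter follows.
- paddle (a point): Grip point of the handle: on the upright yellow paddle, 85 mm from the pin hole towards -x of the dispenser, 107 mm above the counter. The paddle is 16 mm thick along x, 40 mm wide along y and rises from 67 to 127 mm above the counter, free above and on all four sides.
- shutter (a joint): Travel of the steel shutter towards the dispenser's -x, in m: 0 shut (start), at most 0.075. A spring shuts it with about 4 N at 0 and 11 N at 0.055.
- pointer (a point): Tip of the red pointer arm on the shutter, 64 mm above the counter, over the white scale rail; it moves with the shutter.
- mark: Green mark, 6 mm wide, on the outer half of the scale rail, at a place that changes from run to run (28 to 55 mm from the shut pointer, towards the dispenser's -x). Origin at its middle, on the pointer tip's line; x parallel to the dispenser's x. The pointer is level with it when the pointer tip's x in this frame is 0.
- pin: Loose retaining pin, 60 g, upright in the blue stand. Origin at its lower tip, z up towards the head. Steel shank 10 mm thick, 40 mm long, tapered over the last 6 mm; steel collar 20 mm across from 40 to 44 mm; round red head 18 mm across from 44 to 80 mm, to be gripped from above.
- pin_collar (a point): Underside of the pin's collar, on its axis, 40 mm above its tip. It rests on the fork's top face when the pin is fully in.
- pin_stand: Blue block, 70 x 70 mm, 45 mm tall, fixed, with one 12.5 mm hole in the middle, 42 mm deep, in which the pin stands with its collar on the block's top. Origin under its centre.
- shaker: Bystander: closed steel shaker can, 60 mm across, 110 mm tall; origin under its centre.
- bowl: Bystander: white bowl, 90 mm across, 45 mm tall; origin under its centre.
- mug: Bystander: blue mug, 76 mm across without its handle, 85 mm tall; origin under its centre.
- kraft_tray: Bystander: brown cardboard tray, 170 x 130 mm, 50 mm tall; origin under its centre.
- rolling_pin: Bystander: wooden rolling pin lying along its x, 350 mm long, 52 mm thick; origin under its middle.
- palette_knife: Bystander: palette knife lying flat along its x, about 270 mm long, less than 30 mm high; origin under it.

How it is judged:
On the way, in this order (a step that is already met when the one before it is completed fails the run):
1. the pin is fully through fork and tongue while the shutter is still shut (horizontal distance between pin_collar and handle below 0.006 m and z of pin_collar in the frame of handle between -0.004 and 0.005 m and angle between the z axis of pin and the z axis of handle, either way round below 0.25 rad and value of joint shutter below 0.01 m), for 0.2 s.
2. the handle, held by the fingers, has drawn the shutter to the mark (horizontal distance between pin_collar and handle below 0.006 m and z of pin_collar in the frame of handle between -0.004 and 0.005 m and angle between the z axis of pin and the z axis of handle, either way round below 0.25 rad and x of pointer in the frame of mark between -0.006 and 0.006 m and contact force between the fingers and handle above 3 N), for 0.3 s.
At the end, for the whole second after the job is handed in: The pin's collar sits on the fork (within 6 mm of the hole's centre sideways, at most 5 mm up), the pointer is within 6 mm of the mark's middle along the scale and at rest, and the fingers are holding the handle there with more than 3 N (all of step 2 and velocity of joint shutter between -0.01 and 0.01 m/s); the arm keeps its last pose, push and grip.
It fails at once if a bystander is shifted more than 30 mm (distance of any of shaker, bowl, mug, kraft_tray, rolling_pin, palette_knife from where it was at the start of the episode above 0.03 m).
It fails at once if the shaker, mug or bowl is knocked over (angle between any of shaker, mug, bowl's own z axis and vertical above 0.5 rad).
It also fails if it takes over 51 s, if anything falls off the work surface, if the arm or the gripper's body presses on something with over 40 N, if the wrist force passes 120 N, or if a joint passes its speed limit or range.

ROBOT

A 6-joint arm with a two-finger parallel gripper is mounted at the origin on the work surface. World frame = base frame: x ahead of the robot, y to its left, z up, the work surface at z = 0. Lengths are in m, angles in rad, forces in N, time in s.
With the tool pointing down it reaches from about 0.375 to 0.9 m from the base axis. Payload 3.1 kg.
Tool frame: the origin (TCP) lies between the finger pads; the fingertips stand 8 mm ahead of it and the grasp point (between the pads) lies 11 mm behind it; z points along the fingers, y is the line along which they close (so a half turn about z gives the same grasp; the last joint's range is limited). The gripper opens to 87 mm and grips with 3 to 60 N. Pads are 19 mm wide; open, the fingers measure 117 mm over their backs; the gripper's body (75 mm by 190 mm) begins 51 mm behind the grasp point.
Start: joints at [1.065, 0.527, 1.433, -0, 1.181, -0.178], TCP at [0.201, 0.592, 0.231] pointing down, gripper open.
Joint ranges: [-3.08, 3.08], [-0.75, 2.2], [0.22, 2.44], [-1.43, 4.57], [0, 2.65], [-2.85, 2.85]. Speed limits (rad/s): [2.79, 2.79, 3.14, 3.14, 3.14, 3.14].

INTERFACE

Orientations are given as a unit quaternion [x, y, z, w].
In Python, from rig import robot, vision, job gives the robot as it stands.
- The arm moves only by the shell command python3 -m handwheel 'ROWS' [OPENING] [FORCE]. ROWS is JSON, a list of rows, each a list of 4 numbers: the shift along the tool's x, y, z as a fraction of full scale, then the turn about the tool's z as a fraction of full scale. A call has 1 to 20 rows; each row is the pose to reach, as a shift and turn from the pose commanded when the call began, along the tool's axes at that moment, turning the shorter way round; what a row does not reach only later rows make up. Full scale, the value 1, is 300 mm for a shift and 2 pi rad for a turn. A row lasts 1/12 s, in which the tool goes at most 41.7 mm and 7.16 degrees, less where a joint would pass 70% of its speed; a pose out of reach is approached as far as the arm can. A call with a number of a shift or a turn outside -1 to 1 is refused whole. A call with a gripper value outside its range is refused whole. OPENING is the opening in per cent of the stroke, from 0 (shut) to 100 (fully open), set as the call begins (- or left out, the last holds). The fingers move at their own pace and stop on an object; FORCE is the grip in N (left out, the last holds). Time passes only in rows, so rows that repeat a pose let the fingers close. It gives the time, the measured TCP pose, the force, the opening and the grip force at its end, in the units of the state.
- robot.get_obs(): the state, without advancing time (a new reading comes with each control period).
- vision.camera(name): name is "scene" or "top" or "wrist"; returns a dict with "frame" (480x640x3 uint8, red, green, blue), "K" (3x3 intrinsics, pixels), "cam_to_world" (4x4, takes a point from camera to world coordinates); the wrist camera has in their place "hand_eye" (4x4, takes a point from camera to tool coordinates, whose origin is the TCP and whose axes are the flange's). Camera axes: x right, y down, z forward; pixel columns grow to the right and rows downward; lengths in m; the calibration is good to about 2 mm. A picture is of the moment at which its call begins: read the wrist's pose just before it. There is no depth.
- job.hand_in(): hands the job in; it is judged then, once.
Trained networks look in the newest picture that a camera, given by its name, has taken for a name from the list of things; names that differ only in an ending like _2 or _b are one class to them, and where a whole thing is asked for, a point or a joint stands for the part that bears it (a point fixed in the world has none). Each returns a list of dicts, best first, with "conf" (0 to 1); they miss things now and then, are a little off and sometimes report something else, mostly with a low value. They report only what shows in the picture. A call takes as long as a camera call.
- vision.look_for(camera, label): "point" ([row, column] in pixels, amid what is visible of it).
- vision.outline_of(camera, label): "mask" (480x640 bool, what is visible of it) and "point" ([row, column] in pixels, amid what is visible of it).
The state is a dict: "time": time; "q": joint angles; "joint_velocities": joint speeds; "joint_torque": joint torques, N m; "position": TCP position; "tool_rot": TCP orientation; "ft_force": force on the tool from outside, world axes, zero at the start; "moment": the same for the moment, N m; "grip_width": finger opening in m; "grip_force": force on a finger pad.
Only numpy, scipy, OpenCV 4.12 (cv2) and the standard library are available. Lean on these libraries where they do the work, as an engineer would, in place of code of your own. Each camera call takes 0.05 s, during which the arm holds its last target. There are 200 camera calls.

## Working session

There is one attempt and no reset: what is moved stays moved. The work goes in short steps, Python scripts to look and compute and a shell command to move; the robot and the scene stay as the last step left them, time stands still between calls to the robot, and variables do not carry over. Pictures are saved under pics/ and viewed, at most 10 in all, crops included, and the job is handed in when it is done.

```bash
ls; mkdir -p pics; cat > h.py <<'E'
import numpy as np, cv2
from rig import robot, vision, job
from scipy.spatial.transform import Rotation as R
def cam(n):
    o=robot.get_obs(); c=vision.camera(n)
    if n=="wrist":
        T=np.eye(4);T[:3,:3]=R.from_quat(o["tool_rot"]).as_matrix();T[:3,3]=o["position"]
        c["cam_to_world"]=T@np.array(c["hand_eye"])
    return c
def ray(c,rc,z):
    K=np.array(c["K"]);T=np.array(c["cam_to_world"])
    d=T[:3,:3]@np.linalg.solve(K,[rc[1],rc[0],1]);o=T[:3,3]
    return o+d*(z-o[2])/d[2]
def proj(c,p):
    T=np.linalg.inv(np.array(c["cam_to_world"]));q=np.array(c["K"])@(T[:3,:3]@np.array(p)+T[:3,3])
    return q[[1,0]]/q[2]
def save(c,n,crop=None,s=1):
    f=c["frame"][:,:,::-1]
    if crop: f=f[crop[0]:crop[1],crop[2]:crop[3]]
    cv2.imwrite("pics/"+n,cv2.resize(f,None,fx=s,fy=s,interpolation=cv2.INTER_CUBIC))
def totool(p):
    o=robot.get_obs(); return R.from_quat(o["tool_rot"]).inv().apply(np.array(p)-o["position"])
E
cat > a.py <<'E'
from h import *
np.set_printoptions(precision=4,suppress=True)
o=robot.get_obs();print(o["time"],o["position"],R.from_quat(o["tool_rot"]).as_matrix())
H={"pin":.062,"pin_stand":.045,"paddle":.127,"handle":.067,"pointer":.064,"mark":.058,"dispenser":.1,"shaker":.11,"bowl":.045,"mug":.085,"kraft_tray":.05,"rolling_pin":.03,"palette_knife":.01}
for n in ("top","scene"):
    c=cam(n);save(c,n+".png");print(n,np.array(c["cam_to_world"])[:3])
    for l in H:
        r=vision.look_for(n,l)
        print(l,[(round(x["conf"],2),np.round(x["point"]),ray(c,x["point"],H[l])[:2]) for x in r[:2]])
E
python3 a.py
```

```text
pics
0.0 [0.2009 0.5911 0.2296] [[-0.9467  0.322  -0.001 ]
 [ 0.322   0.9467 -0.0019]
 [ 0.0004 -0.0022 -1.    ]]
top [[ 0.0823 -0.9767  0.1984  0.2961]
 [-0.9966 -0.0815  0.0122 -0.0716]
 [ 0.0043 -0.1988 -0.98    1.4305]]
pin [(0.38, array([243., 362.]), array([ 0.5638, -0.1755]))]
pin_stand [(0.88, array([245., 221.]), array([0.5297, 0.2022]))]
paddle [(0.85, array([236., 318.]), array([ 0.5615, -0.0558]))]
handle []
pointer [(0.93, array([245., 362.]), array([ 0.5576, -0.1749])), (0.48, array([246., 222.]), array([0.5246, 0.1953]))]
mark []
dispenser [(0.9, array([244., 387.]), array([ 0.5609, -0.2366]))]
shaker []
bowl [(0.82, array([180., 215.]), array([0.7127, 0.24  ]))]
mug [(0.6, array([300., 134.]), array([0.3616, 0.3999]))]
kraft_tray [(0.86, array([272., 491.]), array([ 0.5159, -0.5243]))]
rolling_pin [(0.71, array([326., 407.]), array([ 0.3562, -0.3122]))]
palette_knife [(0.6, array([166., 271.]), array([0.7755, 0.0954]))]
scene [[-0.3352  0.7676 -0.5463  1.3132]
 [ 0.9422  0.2721 -0.1957  0.2201]
 [-0.0015 -0.5803 -0.8144  1.2245]]
pin [(0.63, array([259., 440.]), array([0.5188, 0.217 ]))]
pin_stand [(0.62, array([276., 435.]), array([0.5539, 0.2157]))]
paddle [(0.58, array([253., 326.]), array([ 0.6289, -0.013 ]))]
handle [(0.72, array([248., 326.]), array([ 0.5799, -0.0317]))]
pointer [(0.61, array([223., 270.]), array([ 0.5556, -0.1771]))]
mark []
dispenser [(0.73, array([226., 244.]), array([ 0.6039, -0.2166]))]
shaker [(0.69, array([342., 506.]), array([0.6962, 0.3832]))]
bowl [(0.71, array([347., 428.]), array([0.7256, 0.2441]))]
mug [(0.98, array([237., 540.]), array([0.4015, 0.4145]))]
kraft_tray [(0.81, array([187., 146.]), array([ 0.5466, -0.5092])), (0.49, array([226., 269.]), array([ 0.5545, -0.1811]))]
rolling_pin [(0.62, array([170., 277.]), array([ 0.37  , -0.2363]))]
palette_knife [(0.93, array([352., 352.]), array([0.773, 0.095]))]
```

```bash
python3 - <<'E'
from h import *
t=cv2.imread("pics/top.png")[130:350,90:540]; cv2.imwrite("pics/topc.png",cv2.resize(t,None,fx=1.75,fy=1.75,interpolation=cv2.INTER_CUBIC))
E
```

```text
(no output)
```

View pics/topc.png

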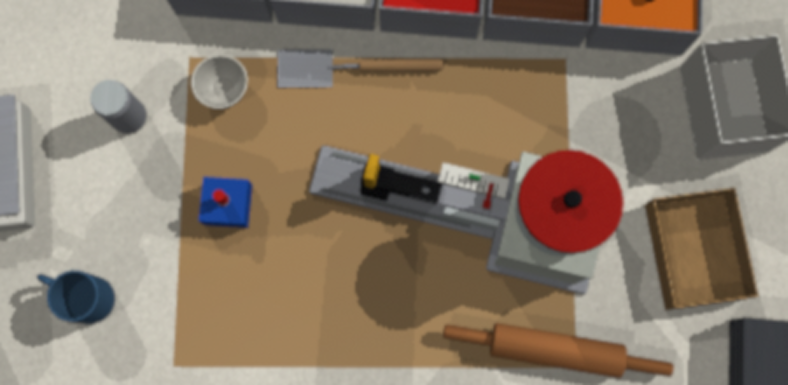

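View pics/scene.png

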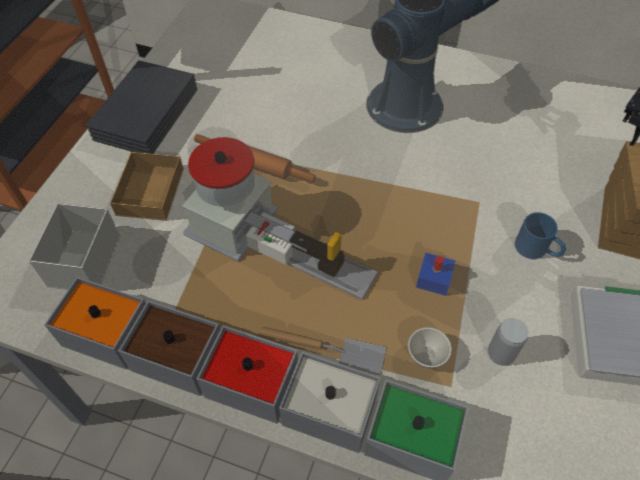

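The top crop shows the pin's red head at crop (220,197), the paddle at (371,170), the hole near (428,190), the green mark at (475,178) and the pointer at (488,195). The scene view agrees, and nothing blocks the area above the pin and dispenser.

```bash
python3 - <<'E'
from h import *
np.set_printoptions(precision=4,suppress=True)
c=cam("top")
def px(x,y): return (130+y/1.75,90+x/1.75)
pin=ray(c,px(220,197),.067); pad=ray(c,px(371,165),.127); hole=ray(c,px(428,190),.067)
print(pin,pad,hole,np.linalg.norm((pad-hole)[:2]))
d=(pad-hole)[:2];print("pull dir deg",np.degrees(np.arctan2(d[1],d[0])))
o=robot.get_obs();print(o["q"])
pin[2]=.23;print("to pin",totool(pin)/.3)
w=cam("wrist");print(w["hand_eye"])
E
```

```text
[0.5324 0.213  0.067 ] [ 0.5877 -0.0138  0.127 ] [ 0.5695 -0.1011  0.067 ] 0.08917473459784159
pull dir deg 78.20160095122311
[ 1.0645  0.5275  1.4327  0.      1.1814 -0.1785]
to pin [-1.4516 -0.8396  0.0018]
[[-0.0001 -0.9567 -0.2909  0.0797]
 [ 1.     -0.0003  0.0008  0.0009]
 [-0.0009 -0.2909  0.9567 -0.1552]
 [ 0.      0.      0.      1.    ]]
```

```bash
python3 -m handwheel '[[-0.7,-0.42,0,0.2306],[-0.7,-0.42,0,0.2306],[-0.7,-0.42,0,0.2306],[-0.7,-0.42,0,0.2306],[-0.7,-0.42,0,0.2306],[-0.7,-0.42,0,0.2306],[-0.7,-0.42,0,0.2306],[-0.7,-0.42,0,0.2306],[-0.7,-0.42,0,0.2306],[-0.7,-0.42,0,0.2306],[-0.7,-0.42,0,0.2306],[-0.7,-0.42,0,0.2306],[-0.7,-0.42,0,0.2306]]' 100 20
cat > p.py <<'E'
from h import *
import sys
np.set_printoptions(precision=4,suppress=True)
p=np.array([float(v) for v in sys.argv[1:4]])
o=robot.get_obs();m=R.from_quat(o["tool_rot"]).as_matrix();print(o["time"],o["position"],"yaw_y",np.degrees(np.arctan2(m[1,1],m[0,1])),"tool rows",totool(p)/.3)
E
python3 p.py .5324 .213 .23
```

```text
time: 2.58
position: [0.3596, 0.4048, 0.2307]
tool_rot: [0.776, 0.63, 0.0, -0.0]
ft_force: [-0.8, -0.0, -0.4]
grip_width: 0.087
grip_force: 0.0
2.5833 [0.3596 0.4048 0.2307] yaw_y -11.873309089170954 tool rows [-0.5071  0.6954  0.0023]
```

```bash
python3 -m handwheel '[[-0.507,0.695,0.1,0],[-0.507,0.695,0.1,0],[-0.507,0.695,0.1,0],[-0.507,0.695,0.1,0],[-0.507,0.695,0.1,0],[-0.507,0.695,0.1,0],[-0.507,0.695,0.1,0],[-0.507,0.695,0.1,0],[-0.507,0.695,0.1,0]]'
python3 - <<'E'
from h import *
np.set_printoptions(precision=4,suppress=True)
c=cam("wrist");save(c,"w1.png")
for l,z in (("pin",.067),("pin_stand",.045)):
    for x in vision.outline_of("wrist",l)[:2]:
        r,k=np.nonzero(x["mask"]);print(l,x["conf"],x["point"],ray(c,x["point"],z),r.min(),r.max(),k.min(),k.max())
h=cv2.cvtColor(c["frame"],cv2.COLOR_RGB2HSV);m=((h[...,0]<8)|(h[...,0]>172))&(h[...,1]>150)&(h[...,2]>60)
n,lab,st,ce=cv2.connectedComponentsWithStats(m.astype(np.uint8));
for i in np.argsort(-st[1:,4])[:3]+1: print(st[i],ce[i],ray(c,ce[i][::-1],.067))
E
```

```text
time: 3.33
position: [0.532, 0.2132, 0.2003]
tool_rot: [0.776, 0.631, -0.0, -0.001]
ft_force: [-0.8, 1.4, -0.4]
grip_width: 0.0873
grip_force: 0.0
pin 0.85 [237.5, 323.2] [0.5358 0.2092 0.067 ] 215 247 310 331
pin_stand 0.71 [213.9, 318.5] [0.5351 0.2256 0.045 ] 173 267 275 364
pin_stand 0.47 [256.1, 557.8] [0.7473 0.1398 0.045 ] 212 296 520 589
[310 217  21  30 504] [319.994  232.0615] [0.5341 0.2145 0.067 ]
```

View pics/w1.png

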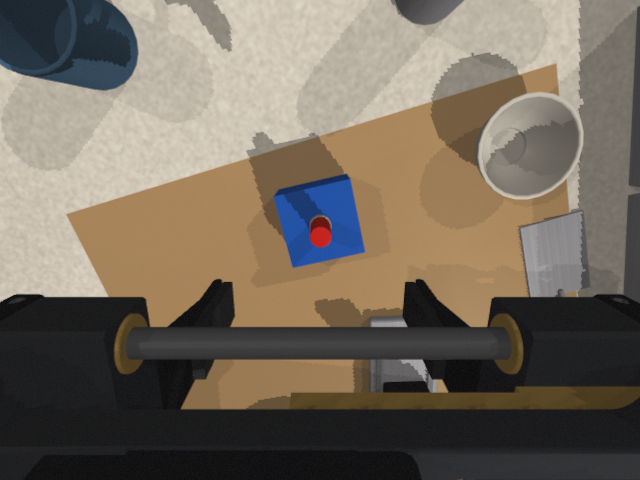

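The wrist view shows the pin's red head at column 320, row 232, centred between the open fingers. The stand's top is around (320,223) and the bowl is well clear. I'll descend and grip.

```bash
python3 -m handwheel '[[0.005,0.0065,0.1,0],[0.005,0.0065,0.2,0],[0.005,0.0065,0.3,0],[0.005,0.0065,0.38,0],[0.005,0.0065,0.43,0],[0.005,0.0065,0.46,0],[0.005,0.0065,0.46,0]]' 100 20
python3 -m handwheel '[[0,0,0,0],[0,0,0,0],[0,0,0,0],[0,0,0,0],[0,0,0,0],[0,0,0,0],[0,0,0,0],[0,0,0,0]]' 0 25
```

```text
time: 4.07
position: [0.5325, 0.2154, 0.061]
tool_rot: [0.775, 0.632, -0.002, -0.001]
ft_force: [-0.4, 0.0, 0.5]
grip_width: 0.0865
grip_force: 0.0
time: 4.73
position: [0.5348, 0.2143, 0.0627]
tool_rot: [0.776, 0.631, 0.0, 0.0]
ft_force: [0.2, 0.2, 0.7]
grip_width: 0.0415
grip_force: 0.0
```

```bash
python3 -m handwheel '[[0,0,0,0],[0,0,0,0],[0,0,0,0],[0,0,0,0],[0,0,0,0],[0,0,0,0],[0,0,0,0],[0,0,0,0]]' 0 25
python3 p.py .572 -.09 .17
```

```text
time: 5.4
position: [0.5346, 0.2143, 0.0625]
tool_rot: [0.776, 0.631, -0.0, -0.0]
ft_force: [-0.1, 0.3, -0.8]
grip_width: 0.0169
grip_force: 25.0
5.4 [0.5346 0.2143 0.0625] yaw_y -11.798313766423743 tool rows [-0.9676  0.3295 -0.3584]
```

```bash
python3 -m handwheel '[[0,0,-0.05,0],[0,0,-0.12,0],[0,0,-0.22,0],[0,0,-0.34,0],[0,0,-0.47,0],[-0.1,0.033,-0.53,0],[-0.22,0.07,-0.53,0],[-0.35,0.115,-0.53,0],[-0.48,0.158,-0.53,0],[-0.61,0.2,-0.53,0],[-0.74,0.245,-0.53,0],[-0.86,0.285,-0.53,0],[-0.95,0.315,-0.53,0],[-1,0.329,-0.53,0],[-1,0.329,-0.53,0],[-1,0.329,-0.53,0],[-1,0.329,-0.53,0],[-1,0.329,-0.53,0]]'
python3 - <<'E'
from h import *
np.set_printoptions(precision=4,suppress=True)
c=cam("wrist");save(c,"w2.png");np.savez("w2.npz",f=c["frame"],K=c["K"],T=c["cam_to_world"])
for l,z in (("handle",.067),("paddle",.127),("pointer",.064),("mark",.058),("pin",.18)):
    for x in vision.outline_of("wrist",l)[:2]:
        r,k=np.nonzero(x["mask"]);print(l,x["conf"],x["point"],ray(c,x["point"],z),r.min(),r.max(),k.min(),k.max())
E
```

```text
time: 6.9
position: [0.5695, -0.0981, 0.2214]
tool_rot: [0.776, 0.631, -0.0, -0.001]
ft_force: [-0.3, 1.1, -1.1]
grip_width: 0.0174
grip_force: 25.0
handle 0.67 [158.8, 318.6] [ 0.5827 -0.0378  0.067 ] 106 247 289 346
handle 0.41 [257.1, 328.2] [ 0.5733 -0.1279  0.067 ] 226 282 307 339
paddle 0.68 [158.2, 317.1] [ 0.5825 -0.0335  0.127 ] 105 247 289 347
pointer 0.66 [258.6, 327.1] [ 0.5718 -0.1302  0.064 ] 222 281 308 340
mark 0.53 [284.8, 361.2] [ 0.5993 -0.1663  0.058 ] 278 298 358 365
pin 0.95 [304.3, 322.2] [ 0.5684 -0.118   0.18  ] 261 326 299 338
pin 0.52 [158.4, 320.8] [ 0.5854 -0.031   0.18  ] 104 247 289 347
```

View pics/w2.png

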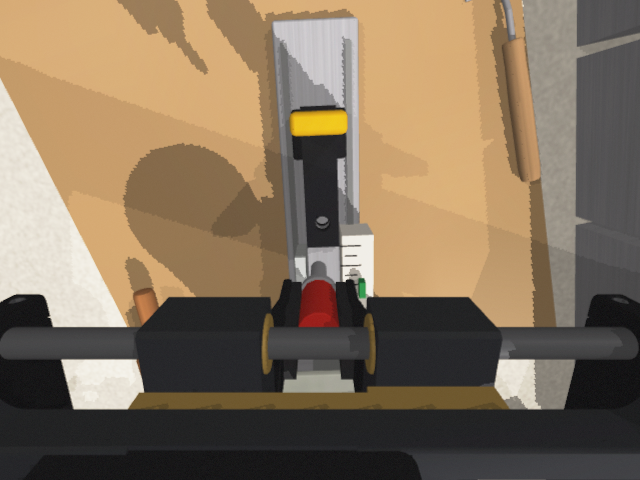

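The wrist view shows the fork hole at about (322,222), the paddle top at (319,122), the green mark at (362,288), and the held pin's tip just below the hole near (318,263). I'll crop in for exact centres.

```bash
python3 - <<'E'
from h import *
np.set_printoptions(precision=4,suppress=True)
d=np.load("w2.npz");c=dict(frame=d["f"],K=d["K"],cam_to_world=d["T"])
save(c,"w2c.png",(195,305,270,380),5)
print(c["K"])
hole=ray(c,(222,322),.067);pad=ray(c,(122.5,319.5),.127)
v=(pad-hole)[:2];print(hole,pad,np.linalg.norm(v),np.degrees(np.arctan2(v[1],v[0])))
a=ray(c,(20,273.5),.012);b=ray(c,(20,357.5),.012);m=(a+b)/2
v=(m-hole)[:2];print(m,np.linalg.norm((a-b)[:2]),np.linalg.norm(v),np.degrees(np.arctan2(v[1],v[0])))
o=robot.get_obs();p=np.array(o["position"])
ax=R.from_quat(o["tool_rot"]).as_matrix()
for z in (-.0175,0.0225,.0575): print(z,proj(c,p+ax[:,2]*z))
print("tip guess px->",[proj(c,p+ax@np.array([dx,0,.0575])) for dx in(-.003,.003)])
E
```

```text
[[348.7714   0.     318.2354]
 [  0.     348.7714 241.2403]
 [  0.       0.       1.    ]]
[ 0.5743 -0.0935  0.067 ] [ 0.589  -0.0108  0.127 ] 0.0839966900493931 79.98452621821131
[0.6044 0.0809 0.012 ] 0.07697783687362297 0.17693628486538393 80.22587435022449
-0.0175 [326.9349 318.2134]
0.0225 [289.0843 318.3136]
0.0575 [266.4351 318.3737]
tip guess px-> [array([270.7324, 318.3722]), array([262.1048, 318.3751])]
```

View pics/w2c.png

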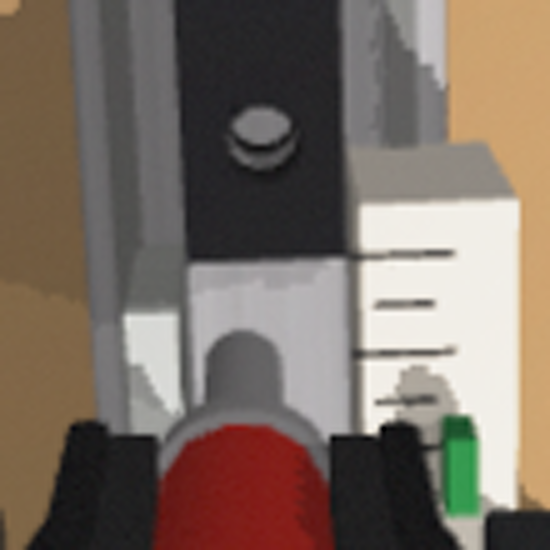

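The crop puts the hole centre at (322.4,222.4) and the pin tip at (319,~265), so the pin is on the tool axis as expected. I'll move over the hole, stop with the tip about 12 mm above it, and look again.

```bash
python3 -m handwheel '[[0.017,0.0135,0.09,-0.005],[0.017,0.0135,0.17,-0.005],[0.017,0.0135,0.23,-0.005],[0.017,0.0135,0.265,-0.005],[0.017,0.0135,0.28,-0.005],[0.017,0.0135,0.283,-0.005],[0.017,0.0135,0.283,-0.005],[0.017,0.0135,0.283,-0.005]]'
python3 - <<'E'
from h import *
np.set_printoptions(precision=4,suppress=True)
c=cam("wrist");save(c,"w3c.png",(200,320,260,380),5)
o=robot.get_obs();p=np.array(o["position"]);ax=R.from_quat(o["tool_rot"]).as_matrix()
print(p,"tip",proj(c,p+ax[:,2]*.0575),"hole if below",proj(c,[p[0],p[1],.067]))
for d in (.005,-.005): print(d,proj(c,np.array([p[0],p[1],.067])+ax[:,0]*d),proj(c,np.array([p[0],p[1],.067])+ax[:,1]*d))
E
```

```text
time: 7.87
position: [0.5759, -0.0956, 0.1378]
tool_rot: [0.766, 0.643, 0.001, 0.001]
ft_force: [0.4, -0.1, -0.8]
grip_width: 0.0171
grip_force: 25.0
[ 0.5758 -0.0956  0.1379] tip [265.4743 317.2663] hole if below [258.4912 317.0681]
0.005 [251.5944 317.061 ] [258.4923 324.3413]
-0.005 [265.305  317.0752] [258.4902 309.795 ]
```

View pics/w3c.png

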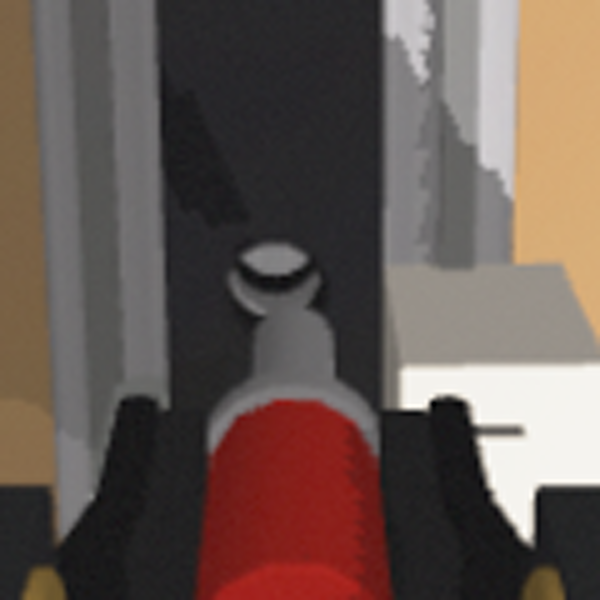

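The hole is centred at about col 315, row 257. The tip's projection onto the fork plane is col 318.5, row 258.5, so I'll correct by +1 mm in x and −2.3 mm in y and insert gently.

```bash
python3 -m handwheel '[[0.0033,-0.0077,0,0],[0.0033,-0.0077,0,0],[0.0033,-0.0077,0.015,0],[0.0033,-0.0077,0.03,0],[0.0033,-0.0077,0.045,0],[0.0033,-0.0077,0.06,0],[0.0033,-0.0077,0.075,0],[0.0033,-0.0077,0.075,0],[0.0033,-0.0077,0.075,0]]'
```

```text
time: 8.67
position: [0.5727, -0.094, 0.1136]
tool_rot: [0.766, 0.643, -0.0, -0.0]
ft_force: [0.1, -0.9, -1.0]
grip_width: 0.0175
grip_force: 25.0
```

```bash
python3 -m handwheel '[[0,0,0.02,0],[0,0,0.04,0],[0,0,0.055,0],[0,0,0.07,0],[0,0,0.085,0],[0,0,0.085,0],[0,0,0.085,0]]'
```

```text
time: 9.25
position: [0.5727, -0.094, 0.0882]
tool_rot: [0.766, 0.643, -0.0, -0.0]
ft_force: [-0.1, -0.7, -1.2]
grip_width: 0.0172
grip_force: 25.0
```

```bash
python3 -m handwheel '[[0,0,0.005,0],[0,0,0.01,0],[0,0,0.015,0],[0,0,0.018,0],[0,0,0.018,0],[0,0,0.018,0]]'
```

```text
time: 9.75
position: [0.5731, -0.094, 0.0844]
tool_rot: [0.766, 0.643, 0.0, 0.0]
ft_force: [-1.3, -0.8, 6.2]
grip_width: 0.0172
grip_force: 25.0
```

Contact at the expected depth with about 6 N means the collar is seated. I'll release and rise.

```bash
python3 -m handwheel '[[0,0,0,0],[0,0,0,0],[0,0,0,0],[0,0,0,0],[0,0,0,0],[0,0,0,0],[0,0,0,0],[0,0,-0.03,0],[0,0,-0.1,0],[0,0,-0.2,0],[0,0,-0.3,0],[0,0,-0.42,0],[0,0,-0.42,0]]' 70 30
python3 p.py .5884 -.0105 .2
```

```text
time: 10.83
position: [0.5771, -0.0953, 0.2169]
tool_rot: [0.766, 0.643, 0.004, 0.006]
ft_force: [1.6, -0.5, 1.3]
grip_width: 0.0609
grip_force: 0.0
10.8333 [ 0.5771 -0.0953  0.2169] yaw_y -9.985877942680295 tool rows [ 0.285  -0.0129  0.0556]
```

```bash
python3 -m handwheel '[[0.1,0.003,0,0.02],[0.2,0.003,0,0.04],[0.283,0.003,0,0.06],[0.283,0.003,0,0.08],[0.283,0.003,0.04,0.1],[0.283,0.003,0.08,0.12],[0.283,0.003,0.08,0.14],[0.283,0.003,0.08,0.16],[0.283,0.003,0.08,0.18],[0.283,0.003,0.08,0.2],[0.283,0.003,0.08,0.22],[0.283,0.003,0.08,0.24],[0.283,0.003,0.08,0.25],[0.283,0.003,0.08,0.25],[0.283,0.003,0.08,0.25]]' 100
python3 - <<'E'
from h import *
np.set_printoptions(precision=4,suppress=True)
c=cam("wrist");save(c,"w4.png");np.savez("w4.npz",f=c["frame"],K=c["K"],T=c["cam_to_world"])
for l,z in (("paddle",.127),("pointer",.064),("mark",.058),("pin",.09)):
    for x in vision.outline_of("wrist",l)[:2]:
        r,k=np.nonzero(x["mask"]);print(l,x["conf"],x["point"],ray(c,x["point"],z),r.min(),r.max(),k.min(),k.max())
E
python3 p.py .5884 -.0105 .1
```

```text
time: 12.08
position: [0.5884, -0.0105, 0.1854]
tool_rot: [0.996, -0.086, 0.0, 0.0]
ft_force: [0.1, -0.6, -0.4]
grip_width: 0.0872
grip_force: 0.0
paddle 0.95 [233.3, 344.7] [ 0.6064 -0.0297  0.127 ] 198 292 301 454
paddle 0.64 [131.9, 17.4] [0.7001 0.1497 0.127 ] 76 177 0 45
mark 0.69 [192.9, 509.7] [ 0.5971 -0.1688  0.058 ] 189 198 498 525
pin 0.61 [251.8, 432.1] [ 0.5699 -0.0938  0.09  ] 228 266 411 450
12.3333 [ 0.5884 -0.0105  0.1853] yaw_y -99.95463363134526 tool rows [-0.0001  0.      0.2843]
```

View pics/w4.png

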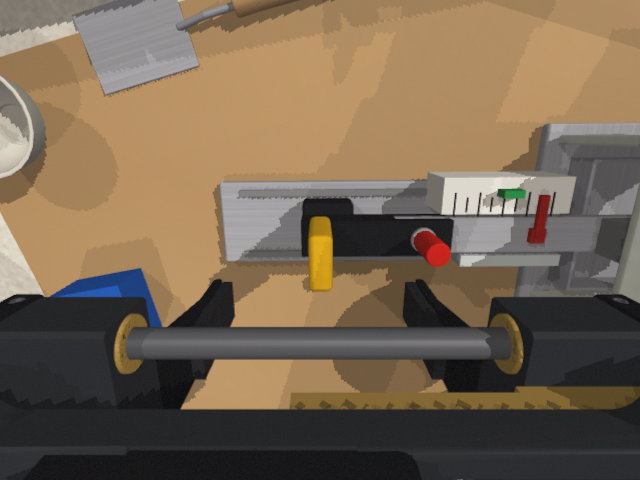

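The view shows the pin seated with its collar on the fork at (425,240). The paddle is centred at col 320, the green mark is at (511,194) and the pointer tip at (542,197). I'll go down and grip the paddle.

```bash
python3 - <<'E'
from h import *
d=np.load("w4.npz");c=dict(K=d["K"],cam_to_world=d["T"])
t=ray(c,(197,543),.064);
for z in (.058,.064): print(z,(ray(c,(193.5,511),z)-t)[:2]@np.array([np.cos(np.radians(80)),np.sin(np.radians(80))]))
E
python3 -m handwheel '[[0,0,0.08,0],[0,0,0.16,0],[0,0,0.23,0],[0,0,0.28,0],[0,0,0.298,0],[0,0,0.298,0],[0,0,0.298,0]]' 100 35
python3 -m handwheel '[[0,0,0,0],[0,0,0,0],[0,0,0,0],[0,0,0,0],[0,0,0,0],[0,0,0,0],[0,0,0,0],[0,0,0,0],[0,0,0,0],[0,0,0,0],[0,0,0,0],[0,0,0,0],[0,0,0,0],[0,0,0,0],[0,0,0,0]]' 0 35
```

```text
0.058 0.022654112383953214
0.064 0.02597671900416784
time: 12.92
position: [0.5888, -0.0106, 0.0961]
tool_rot: [0.996, -0.087, 0.0, 0.0]
ft_force: [-0.0, -0.8, 0.2]
grip_width: 0.0868
grip_force: 0.0
time: 14.17
position: [0.5884, -0.0107, 0.0958]
tool_rot: [0.996, -0.087, -0.0, 0.0]
ft_force: [-0.4, -1.5, -0.4]
grip_width: 0.0157
grip_force: 35.0
```

```bash
python3 -m handwheel '[[0,-0.01,0,0],[0,-0.02,0,0],[0,-0.03,0,0],[0,-0.04,0,0],[0,-0.05,0,0],[0,-0.06,0,0],[0,-0.07,0,0],[0,-0.08,0,0],[0,-0.09,0,0],[0,-0.1,0,0],[0,-0.1,0,0],[0,-0.1,0,0],[0,-0.1,0,0]]'
python3 - <<'E'
from h import *
np.set_printoptions(precision=4,suppress=True)
c=cam("wrist");save(c,"w5.png");np.savez("w5.npz",f=c["frame"],K=c["K"],T=c["cam_to_world"])
for l,z in (("pointer",.064),("mark",.06)):
    for x in vision.outline_of("wrist",l)[:2]: print(l,x["conf"],x["point"])
E
```

```text
time: 15.25
position: [0.5931, 0.0177, 0.0958]
tool_rot: [0.996, -0.087, -0.001, 0.001]
ft_force: [-2.0, -6.9, 0.4]
grip_width: 0.0157
grip_force: 35.0
pointer 0.64 [270.4, 570.0]
mark 0.51 [217.0, 633.1]
```

View pics/w5.png

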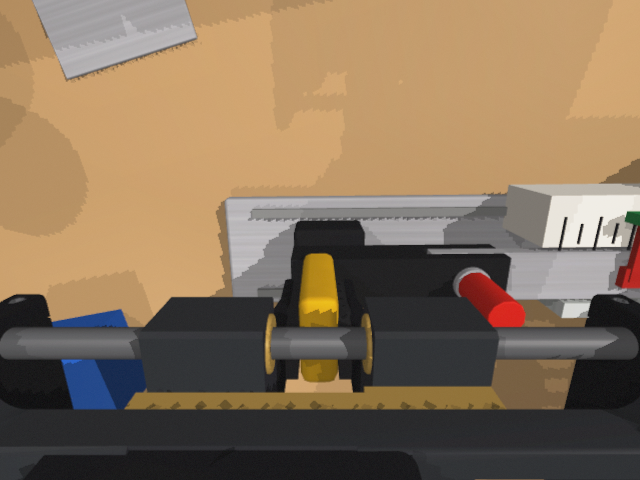

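The wrist view shows the pointer and mark at the right-hand border, columns 620–640, about level but cut off. I'll compare the other cameras in one composite.

```bash
python3 - <<'E'
from h import *
np.set_printoptions(precision=4,suppress=True)
u=np.array([np.cos(np.radians(80)),np.sin(np.radians(80))])
d=np.load("w5.npz");w=dict(frame=d["f"],K=d["K"],cam_to_world=d["T"])
def crop(c,r,k,n,s): return cv2.resize(c["frame"][r:r+n,k:k+n,::-1],(s,s),interpolation=cv2.INTER_NEAREST)
ims=[]
s=cam("scene");t=cam("top")
m=np.array([.598,-.165,.06])
for c in(s,t):
    q=proj(c,m);print("centre",q);q=q.astype(int);ims.append(crop(c,q[0]-20,q[1]-20,40,390))
    for l in("mark","pointer"):
        for x in vision.look_for("scene" if c is s else "top",l)[:2]: print(l,x["conf"],x["point"],ray(c,x["point"],.061)[:2]@u)
cv2.imwrite("pics/cmp.png",np.hstack(ims))
h=cv2.cvtColor(w["frame"],cv2.COLOR_RGB2HSV)
g=(h[...,0]>40)&(h[...,0]<85)&(h[...,1]>100);r=((h[...,0]<8)|(h[...,0]>172))&(h[...,1]>150);
g[:,:560]=0;r[:,:560]=0
for n,mm in(("g",g),("r",r)):
    a,b=np.nonzero(mm);print(n,[(i,b[a==i].min(),b[a==i].max()) for i in sorted(set(a))[::4]])
E
```

```text
centre [240.0142 267.9635]
pointer 0.64 [228.5, 275.3] -0.06081834965949239
centre [230.6427 358.977 ]
mark 0.22 [188.9, 155.8] 0.5048619099012517
pointer 0.76 [245.4, 354.0] -0.05538690065206138
g [(np.int64(212), np.int64(627), np.int64(639)), (np.int64(216), np.int64(626), np.int64(639)), (np.int64(220), np.int64(625), np.int64(639)), (np.int64(224), np.int64(634), np.int64(639))]
r [(np.int64(226), np.int64(638), np.int64(638)), (np.int64(230), np.int64(637), np.int64(639)), (np.int64(234), np.int64(636), np.int64(639)), (np.int64(238), np.int64(635), np.int64(639)), (np.int64(242), np.int64(634), np.int64(639)), (np.int64(246), np.int64(633), np.int64(639)), (np.int64(250), np.int64(632), np.int64(639)), (np.int64(254), np.int64(631), np.int64(639)), (np.int64(258), np.int64(630), np.int64(639)), (np.int64(262), np.int64(628), np.int64(639)), (np.int64(266), np.int64(626), np.int64(639)), (np.int64(270), np.int64(619), np.int64(639)), (np.int64(274), np.int64(618), np.int64(639)), (np.int64(278), np.int64(617), np.int64(639)), (np.int64(282), np.int64(616), np.int64(639)), (np.int64(286), np.int64(620), np.int64(639))]
```

View pics/cmp.png

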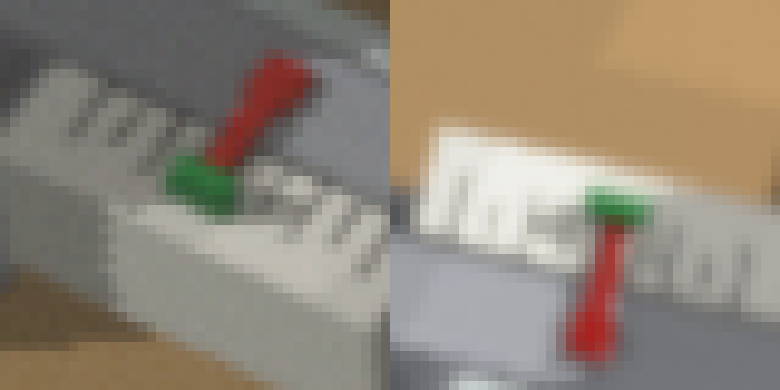

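Both crops show the pointer tip about level with the middle of the green mark: top tip at (614,228) against mark centre (618,207), scene tip at (215,165) against centre (203,185). The travel of only ~24 mm is less than the stated 28 mm minimum, so I'll check the mark's geometry closely before trusting this.

```bash
python3 - <<'E'
from h import *
np.set_printoptions(precision=4,suppress=True)
d=np.load("w4.npz");w=dict(frame=d["f"],K=d["K"],cam_to_world=d["T"]);w2=np.load("w2.npz")
a=cv2.resize(w["frame"][175:250,490:565,::-1],(390,390),interpolation=cv2.INTER_NEAREST)
b=cv2.resize(w2["f"][215:305,300:390,::-1],(390,390),interpolation=cv2.INTER_NEAREST)
cv2.imwrite("pics/mk.png",np.hstack([a,b]))
u=np.array([np.cos(np.radians(80)),np.sin(np.radians(80))])
h=cv2.cvtColor(w["frame"],cv2.COLOR_RGB2HSV);f=w["frame"]
g=(h[...,0]>40)&(h[...,0]<85)&(h[...,1]>100)
a_,b_=np.nonzero(g[185:205,490:535]);
for i in sorted(set(a_)): k=b_[a_==i]+490;print(i+185,k.min(),k.max(),end="; ")
print();print("V row194",h[194,494:530,2])
r=((h[...,0]<8)|(h[...,0]>172))&(h[...,1]>150);a_,b_=np.nonzero(r[185:245,525:560])
for i in sorted(set(a_)): k=b_[a_==i]+525;print(i+185,k.min(),k.max(),end="; ")
print()
for col in (498,503,508,511,514,525,541,543,545): print(col,(ray(w,(194,col),.064)[:2])@u,(ray(w,(194,col),.058)[:2])@u)
E
```

```text
189 498 521; 190 498 524; 191 498 525; 192 498 525; 193 498 524; 194 498 524; 195 498 524; 196 500 524; 197 503 524; 198 504 517; 
V row194 [165 166 148  87  69  70  71  71  71  70  88 127 137 138 138 138 138 137
 139 138 139 137 137 138 137 138 137 138 139 138 139 145 164 165 147  48]
195 541 547; 196 540 549; 197 539 549; 198 539 549; 199 539 549; 200 539 548; 201 539 548; 202 539 548; 203 538 548; 204 538 548; 205 538 547; 206 538 547; 207 537 547; 208 537 547; 209 537 547; 210 537 547; 211 537 546; 212 537 546; 213 537 546; 214 536 546; 215 536 546; 216 536 546; 217 536 545; 218 535 545; 219 535 545; 220 535 545; 221 535 545; 222 535 544; 223 534 544; 224 534 544; 225 534 544; 226 534 544; 227 534 543; 228 531 544; 229 529 545; 230 529 545; 231 529 545; 232 529 545; 233 528 545; 234 528 544; 235 528 544; 236 528 544; 237 528 544; 238 528 544; 239 527 543; 240 527 543; 241 528 543; 242 530 543; 
498 -0.050102189346984946 -0.05320190121507384
503 -0.054080162175995046 -0.05726614799517338
508 -0.05805802840614978 -0.061330285864510274
511 -0.06044469697857451 -0.06376871631076744
514 -0.06283132717787933 -0.06620710755167161
525 -0.07158197628692607 -0.07514754002669038
541 -0.08430927233391373 -0.08815086463492189
543 -0.08590010760917514 -0.08977620181621147
545 -0.08749092583410313 -0.09140152157738148
```

View pics/mk.png

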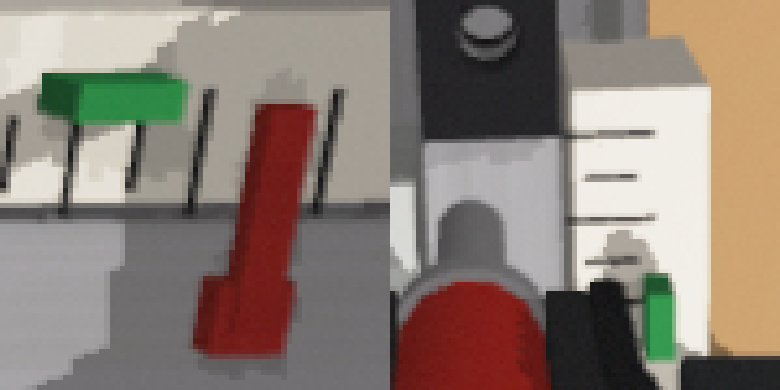

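The composite shows the mark is a raised block: end face at cols 498–504, top face at 504–525 in w4. Its true middle is thus col ~515, and the pointer arm's middle is col ~545. I'll measure the current offset by colour centroids in the top and scene cameras.

```bash
cat > off.py <<'E'
from h import *
a=np.radians(80);u=np.array([np.cos(a),np.sin(a)]);v=np.array([np.sin(a),-np.cos(a)])
print(robot.get_obs()["position"],robot.get_obs()["ft_force"])
for n in("scene","top"):
    c=cam(n);f=c["frame"].astype(float);q=proj(c,[.598,-.165,.06]).astype(int)
    r0,k0=q[0]-16,q[1]-16;s=f[r0:r0+34,k0:k0+34]
    res={}
    G=s[...,1]-np.maximum(s[...,0],s[...,2]);Rd=s[...,0]-np.maximum(s[...,1],s[...,2])
    Rd[(Rd<50)]=0;G[G<20]=0
    for nm,W,z in(("mark",G,.067),("ptr",Rd,.065)):
        rr,kk=np.nonzero(W);p=np.array([ray(c,(r+r0,k+k0),z)[:2] for r,k in zip(rr,kk)]);w=W[rr,kk]
        P=np.c_[p@u,p@v];m=(P*w[:,None]).sum(0)/w.sum();
        print(n,nm,len(w),"u %.4f v %.4f"%tuple(m),"urange",P[:,0].min().round(4),P[:,0].max().round(4))
        if nm=="ptr":
            o=P[:,1]>np.median(P[:,1]);print("   outer half u %.4f"%((P[o,0]*w[o]).sum()/w[o].sum()))
E
python3 off.py
```

```text
[0.59308226 0.01766726 0.0957541 ] [-2.71043623 -7.42029628 -0.02108985]
scene mark 31 u -0.0595 v 0.6189 urange -0.068 -0.0501
scene ptr 46 u -0.0606 v 0.5914 urange -0.066 -0.0544
   outer half u -0.0607
top mark 19 u -0.0630 v 0.6175 urange -0.0723 -0.0548
top ptr 49 u -0.0647 v 0.5899 urange -0.0705 -0.0589
   outer half u -0.0646
```

```bash
python3 -m handwheel '[[0,-0.004,0,0],[0,-0.008,0,0],[0,-0.008,0,0],[0,-0.008,0,0],[0,-0.008,0,0],[0,-0.008,0,0],[0,-0.008,0,0],[0,-0.008,0,0],[0,-0.008,0,0],[0,-0.008,0,0]]'; python3 off.py
```

```text
time: 16.63
position: [0.5934, 0.0195, 0.0957]
tool_rot: [0.996, -0.087, -0.001, 0.002]
ft_force: [-2.5, -8.1, 0.6]
grip_width: 0.0161
grip_force: 35.0
[0.59338324 0.01953941 0.09574844] [-2.45860348 -8.07295511  0.61132134]
scene mark 32 u -0.0596 v 0.6187 urange -0.068 -0.0501
scene ptr 45 u -0.0588 v 0.5916 urange -0.0644 -0.0529
   outer half u -0.0588
top mark 20 u -0.0632 v 0.6175 urange -0.0723 -0.0548
top ptr 45 u -0.0626 v 0.5895 urange -0.0679 -0.0569
   outer half u -0.0625
```

```bash
python3 -m handwheel '[[0,0,0,0],[0,0,0,0],[0,0,0,0],[0,0,0,0]]'; python3 -c "
from rig import job
print(job.hand_in())"
```

```text
time: 17.07
position: [0.5934, 0.0195, 0.0958]
tool_rot: [0.996, -0.087, -0.001, 0.002]
ft_force: [-1.6, -7.6, -0.5]
grip_width: 0.0161
grip_force: 35.0
the job is handed in; nothing more can be done
None
```

I handed the job in at about 17 s with the pin seated in the fork and the handle still gripped at 35 N; the cameras put the red pointer within about 1 mm of the green mark's middle, though I measured it about 25 mm from the shut pointer, under the stated 28 mm minimum, and the hand-in returned no verdict.

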